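# Sweep the washers through the tray's gate into the drop slot

### The job

With the fingertips, push the three loose steel washers across the raised wooden tray and through the narrow gate, so that they drop one at a time into the slot behind it: let each one fall in before the next goes through. Only push them along the deck, do not lift them; leave the bolt standing on the tray, the glue bottle and the clamp where they are.

Things in the scene. Friction and masses are not known exactly. Their poses are not given: they have to be found in the camera images.
- tray: fixed raised tray, white deck 70 mm above the bench, pine rims 15 mm above the deck. Origin: on the bench under its middle; x across, y towards the gate. Inside, the deck spans x -120 to +120, y -178 to +103 mm. Two 10 mm thick guide walls as high as the rims make a funnel: their inner faces run from (x +-120, y 13) to the gate's sides at (+-30, 103) mm
- gate (a point): middle of the gate: a 60 mm wide opening (tray x = -30 to +30 mm) in the 12 mm thick front board (tray y = 103 to 115 mm). This point is on the deck's edge, at tray (0, 115, 70) mm; axes as the tray's. The deck runs level through the opening and ends here: beyond it is the open drop, so a washer whose centre is pushed past this edge tips in
- slot (a point): centre of the floor of the drop slot: an open-topped pocket right behind the gate, 60 mm (tray x) by 65 mm (tray y, 115 to 180 mm), its floor 65 mm below the deck, its walls as high as the tray's rims. This point is at tray (0, 147.5, 5) mm; axes as the tray's
- washer_a: one of three identical thick plain dark steel washers: outside diameter 44 mm, hole 21 mm, 8 mm thick, about 75 g, lying flat and loose on the tray's deck at the start. Origin: centre of its underside. z is its axis
- washer_b: one of three identical thick plain dark steel washers: outside diameter 44 mm, hole 21 mm, 8 mm thick, about 75 g, lying flat and loose on the tray's deck at the start. Origin: centre of its underside. z is its axis
- washer_c: one of three identical thick plain dark steel washers: outside diameter 44 mm, hole 21 mm, 8 mm thick, about 75 g, lying flat and loose on the tray's deck at the start. Origin: centre of its underside. z is its axis
- bolt: steel hexagon bolt standing on its head at the back of the tray's deck: head 24 mm across flats and 10 mm high, shank 16 mm thick, 50 mm tall in all. Origin: centre of its underside. To be left standing
- glue: white round glue bottle with a cap, 60 mm across and 170 mm tall, upright on the bench beyond the tray's gate side. Origin: centre of its underside. To be left alone
- clamp: blue and black quick bar clamp lying flat on the bench on the side away from the gate, about 300 by 170 mm, 28 mm high. Origin: underside of the bar's middle; x along the bar. To be left alone
Mind the look-alikes: they are no part of the job. What is shaped like the washer_c but pink or yellow is not meant.

How it is judged:
By the outcome, as a careful person would: the job done as asked, in the order asked, and still so for the second after the job is handed in, with the robot touching nothing.
It also fails if it takes over 64 s, if anything falls off the work surface, if the arm or the gripper's body presses on something with over 40 N, if the wrist force passes 120 N, or if a joint passes its speed limit or range.

### The arm

A 6-joint arm with a two-finger parallel gripper is mounted at the origin on the work surface. World frame = base frame: x ahead of the robot, y to its left, z up, the work surface at z = 0. Lengths are in mm, angles in rad, forces in N, time in s.
With the tool pointing down it reaches from about 400 to 925 mm from the base axis. Payload 3.4 kg.
Tool frame: the origin (TCP) lies at the very end of the fingers, on their centre line; the grasp point (between the pads) lies 19 mm behind it; z points along the fingers, y is the line along which they close (so a half turn about z gives the same grasp; the last joint's range is limited). The gripper opens to 85 mm and grips with 20 to 120 N. Pads are 22 mm wide; open, the fingers measure 114 mm over their backs; the gripper's body (76 mm by 85 mm) begins 54 mm behind the grasp point. The pads swing forward as they close: fully open they stand 13 mm farther back than shut.
Start: joints at [1.048, 0.307, 1.506, -0, 1.328, -0.073], TCP at [250.024, 517.802, 231.305] pointing down, gripper open.
Joint ranges: [-3.12, 3.12], [-1.05, 2.28], [0.14, 2.33], [-1.42, 4.57], [0.1, 2.73], [-2.68, 2.68]. Speed limits (rad/s): [2.57, 2.57, 3.14, 3.14, 3.14, 3.14].

### API

Orientations are given as a 3x3 rotation matrix whose columns are the frame's x, y, z axes.
In Python, from cell import env gives the robot as it stands.
- The arm moves only by the shell command python3 -m handwheel 'ROWS' [FORCE]. ROWS is JSON, a list of rows, each a list of 7 numbers: the shift along the tool's x, y, z in m, then the turn, a rotation vector about the tool's x, y, z in rad, then the opening, from -1 (shut) to 1 (fully open). In form: [[dx, dy, dz, rx, ry, rz, claw], ...]. A call has 1 to 20 rows; each row is the pose to reach, as a shift and turn from the pose commanded when the call began, along the tool's axes at that moment; what a row does not reach only later rows make up. A row lasts 1/8 s, in which the tool goes at most 62.5 mm and 10.7 degrees, less where a joint would pass 70% of its speed; a pose out of reach is approached as far as the arm can. A call with a gripper value outside its range is refused whole. The fingers move at their own pace and stop on an object; FORCE is the grip in N (left out, the last holds). Time passes only in rows, so rows that repeat a pose let the fingers close. It gives the time, the measured TCP pose, the force, the opening and the grip force at its end, in the units of the state.
- env.observe(): the state, without advancing time (a new reading comes with each control period).
- env.capture(name): name is "side" or "top"; returns a dict with "pixels" (400x640x3 uint8, blue, green, red), "z_map" (400x640 float32, mm along the optical axis (not along the pixel's ray), 0 where there is no reading), "fx", "fy", "cx", "cy" (pixels), "R" (3x3) and "t" (3): a world point X has camera coordinates R X + t. Camera axes: x right, y down, z forward; pixel columns grow to the right and rows downward; lengths in mm; the calibration is good to about 2 mm. A picture is of the moment at which its call begins.
- env.sign_off(): hands the job in; it is judged then, once.
Trained networks look in a picture, given as the dict that the camera call returned (one of the last four; its "shot" number tells which), for a name from the list of things; names that differ only in an ending like _2 or _b are one class to them, and where a whole thing is asked for, a point or a joint stands for the part that bears it (a point fixed in the world has none). Each returns a list of dicts, best first, with "conf" (0 to 1); they miss things now and then, are a little off and sometimes report something else, mostly with a low value. They report only what shows in the picture. A call takes as long as a camera call. They do not tell look-alikes from the thing itself.
- env.look_for(picture, label): "location" ([column, row] in pixels, amid what is visible of it).
The state is a dict: "clock": time; "q": joint angles; "joint_velocities": joint speeds; "joint_efforts": joint torques, N m; "tcp_pos": TCP position; "eef_rot": TCP orientation; "ft_force": force on the tool from outside, world axes, zero at the start; "wrist_torque": the same for the moment, N m; "finger_gap": finger opening in mm; "grip_force": force on a finger pad.
Only numpy, scipy, OpenCV 4.12 (cv2) and the standard library are available. Lean on these libraries where they do the work, as an engineer would, in place of code of your own. Each camera call takes 0.05 s, during which the arm holds its last target. There are 200 camera calls.

## Working session

There is one attempt and no reset: what is moved stays moved. The work goes in short steps, Python scripts to look and compute and a shell command to move; the robot and the scene stay as the last step left them, time stands still between calls to the robot, and variables do not carry over. Pictures are saved under pics/ and viewed, at most 10 in all, crops included, and the job is handed in when it is done.

```bash
mkdir -p pics
cat > h.py <<'E'
import numpy as np, cv2
from cell import env
def w2p(c,X):
    p=c["R"]@np.array(X,float)+c["t"]; return np.array([c["fx"]*p[0]/p[2]+c["cx"],c["fy"]*p[1]/p[2]+c["cy"]])
def p2w(c,u,v,z):
    d=np.array([(u-c["cx"])/c["fx"],(v-c["cy"])/c["fy"],1.]); R=np.array(c["R"]);o=-R.T@np.array(c["t"]);d=R.T@d
    return o+d*(z-o[2])/d[2]
E
python3 - <<'E'
from h import *
t=env.capture("top");s=env.capture("side")
cv2.imwrite("pics/top.png",t["pixels"]);cv2.imwrite("pics/side.png",s["pixels"])
for n in ["washer_a","bolt","glue","clamp","tray"]:
    for nm,c in(("top",t),("side",s)):
        for r in env.look_for(c,n):
            u,v=r["location"];print(n,nm,np.round([u,v]),round(r["conf"],2),np.round(p2w(c,u,v,75)))
o=env.observe();print(o["eef_rot"],o["tcp_pos"],o["clock"])
E
```

```text
washer_a top [273. 183.] 0.67 [581. 106.  75.]
washer_a top [290. 199.] 0.62 [532.  54.  75.]
washer_a top [269. 159.] 0.48 [655. 118.  75.]
washer_a side [295. 225.] 0.67 [586.  97.  75.]
washer_a side [372. 257.] 0.55 [352. 156.  75.]
washer_a side [344. 302.] 0.54 [404. 302.  75.]
washer_a side [272. 227.] 0.51 [651. 119.  75.]
washer_a side [316. 217.] 0.46 [535.  57.  75.]
bolt top [326. 184.] 0.64 [574. -53.  75.]
bolt side [313. 183.] 0.42 [575. -78.  75.]
glue top [139. 201.] 0.7 [535. 507.  75.]
glue top [477. 181.] 0.65 [ 572. -504.   75.]
glue side [266. 375.] 0.75 [537. 510.  75.]
clamp top [478. 180.] 0.75 [ 575. -507.   75.]
clamp top [138. 202.] 0.44 [533. 509.  75.]
clamp side [338. 117.] 0.95 [ 566. -435.   75.]
clamp side [296. 224.] 0.38 [585.  95.  75.]
tray top [286. 179.] 0.74 [591.  67.  75.]
tray top [138. 200.] 0.32 [539. 512.  75.]
[[-9.00533748e-01  4.34786118e-01  5.00158226e-06]
 [ 4.34786118e-01  9.00533748e-01  8.69000705e-08]
 [-4.46631067e-06  2.25287498e-06 -1.00000000e+00]] [250.01795407 517.79132357 231.32167837] 0.6
```

View pics/top.png

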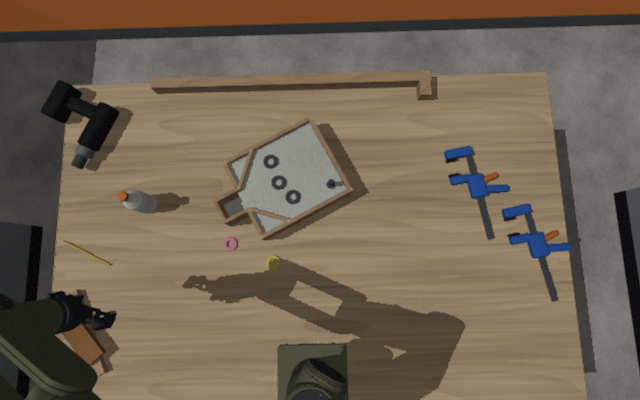

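View pics/side.png

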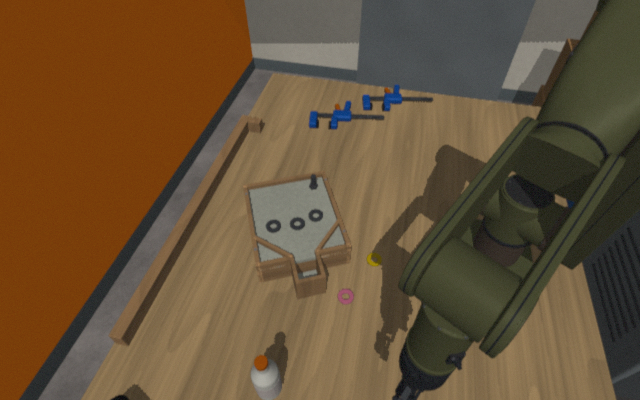

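Washers: top-view pixels (271,161), (279,182) and (293,197), dark, on the deck. Look-alikes: pink ring (231,244) and yellow ring (274,262), on the bench, not meant. The bolt stands at (331,184), glue is at (135,200), and the clamps are at far right. Next I fit the tray pose and check a close crop.

```bash
cat > fit.py <<'E'
from h import *
from scipy.optimize import minimize
import json
t=env.capture("top");s=env.capture("side")
pts=[]
for c in(t,s):
    z=c["z_map"];v,u=np.nonzero(z>0);zz=z[v,u]
    P=(np.stack([(u-c["cx"])/c["fx"]*zz,(v-c["cy"])/c["fy"]*zz,zz],1)-c["t"])@np.array(c["R"])
    P=P[(abs(P[:,0]-590)<220)&(abs(P[:,1]-60)<260)]
    pts.append(P); print(len(P),np.histogram(P[:,2],[-5,5,60,66,74,82,90,130])[0])
rim=[P[(P[:,2]>82)&(P[:,2]<89)][:,:2] for P in pts]
# rim centrelines, guide walls and front board, slot walls
def seg(a,b): return np.linspace(a,b,60)
T=12
M=[seg((x,-178-T/2),(x,109)) for x in(-126,126)]+[seg((-126,-184),(126,-184))]
M+=[seg((k*30,109),(k*126,109)) for k in(-1,1)]+[seg((k*123.5,16.5),(k*33.5,106.5)) for k in(-1,1)]
M+=[seg((k*35,115),(k*35,180)) for k in(-1,1)]+[seg((-35,185),(35,185))]
M=np.vstack(M)
from scipy.spatial import cKDTree
A=np.vstack(rim)
def cost(p):
    c,s_=np.cos(p[2]),np.sin(p[2]);W=M@np.array([[c,s_],[-s_,c]])+p[:2]
    d1=cKDTree(W).query(A)[0];d2=cKDTree(A).query(W)[0]
    return np.minimum(d1,15).mean()+np.minimum(d2,15).mean()
best=min((minimize(cost,[595+dx,60,a],method="Nelder-Mead",options=dict(initial_simplex=np.array([[595+dx,60,a],[610+dx,60,a],[595+dx,75,a],[595+dx,60,a+.15]]))) for a in(1.8,2.1,2.4) for dx in(-20,20)),key=lambda r:r.fun)
p=best.x;print(p,best.fun);json.dump(list(p),open("tray.json","w"))
c_,s_=np.cos(p[2]),np.sin(p[2]);R=np.array([[c_,-s_],[s_,c_]])
for c,nm in((t,"top"),(s,"side")):
    for n in("washer_a","bolt"):
        for r in env.look_for(c,n):
            w=p2w(c,*r["location"],78 if n[0]=="w" else 95);print(nm,n,np.round(r["location"]),np.round(w[:2]),"tray",np.round(R.T@(w[:2]-p[:2])))
f=4;im=cv2.resize(t["pixels"][110:255,200:370],None,fx=f,fy=f,interpolation=cv2.INTER_CUBIC)
poly=[(-120,-178),(120,-178),(120,13),(30,103),(30,115),(30,180),(-30,180),(-30,103),(-120,13)]
q=np.array([w2p(t,[*(R@np.array(a)+p[:2]),85]) for a in poly])-[200,110]
cv2.polylines(im,[np.int32(q*f)],True,(0,0,255),1);cv2.imwrite("pics/crop.png",im)
o=env.observe();print(o["clock"])
E
python3 fit.py
```

```text
21990 [11359  1288   126  5932  1225  1894    86]
19830 [10119  1413   294  5274   908  1661    48]
[576.75706207  76.25061885   2.03957142] 19.178083717991274
top washer_a [270. 255.] [366. 116.] tray [131. 170.]
top washer_a [272. 164.] [640. 109.] tray [  0. -71.]
top washer_a [291. 199.] [531.  51.] tray [-2. 52.]
top washer_a [233. 248.] [390. 222.] tray [214. 100.]
top bolt [329. 182.] [574. -64.] tray [-124.   66.]
side washer_a [273. 223.] [651. 106.] tray [ -7. -80.]
side washer_a [296. 224.] [585.  97.] tray [ 15. -17.]
0.9
```

View pics/crop.png

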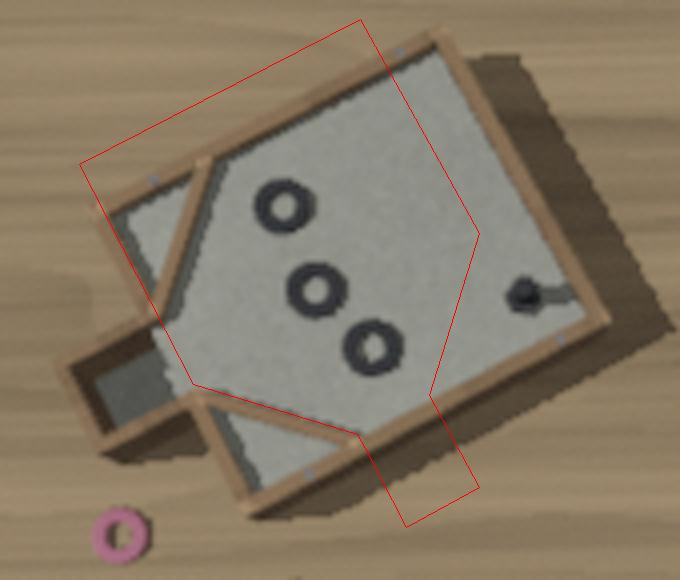

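The crop shows three dark washers, at crop (285,207), (317,290) and (373,348), and the bolt at (523,295). The overlay has the tray turned wrongly, so I refit with the y axis towards the slot (left and down in the image), and find the washers as dark blobs.

```bash
sed -i 's/for a in(1.8,2.1,2.4)/for a in(.3,.5,.7)/' fit.py
cat >> fit.py <<'E'
for c,nm in((t,"top"),(s,"side")):
    g=cv2.cvtColor(c["pixels"],cv2.COLOR_BGR2GRAY);m=np.zeros_like(g)
    pl=[(-115,-173),(115,-173),(115,13),(25,103),(-25,103),(-115,13)]
    cv2.fillPoly(m,[np.int32([w2p(c,[*(R@np.array(a)+p[:2]),72]) for a in pl])],255)
    n,l,st,ce=cv2.connectedComponentsWithStats(((g<95)&(m>0)).astype(np.uint8))
    for k in range(1,n):
        if st[k,4]>25:
            w=p2w(c,*ce[k],76);print(nm,"blob",st[k,4],np.round(ce[k],1),np.round(w[:2],1),"tray",np.round(R.T@(w[:2]-p[:2]),1))
E
python3 fit.py
```

```text
22005 [11380  1276   133  5929  1212  1888   102]
19826 [10122  1405   270  5309   914  1651    45]
[5.84298283e+02 9.87484472e+01 4.75178608e-01] 4.484194261407125
top washer_a [228. 246.] [396. 237.] tray [-105.  209.]
top washer_a [287. 196.] [539.  62.] tray [-57. -12.]
top bolt [330. 185.] [567. -66.] tray [ -90. -138.]
side washer_a [375. 256.] [346. 153.] tray [-187.  157.]
side washer_a [272. 229.] [647. 129.] tray [70. -1.]
side washer_a [315. 218.] [536.  60.] tray [-60. -13.]
side washer_a [348. 298.] [394. 290.] tray [-82. 257.]
side washer_a [296. 222.] [586.  88.] tray [ -3. -10.]
1.2
top blob 182 [255.6 161.4] [648.5 157.1] tray [83.8 22.5]
top blob 126 [270.7 161.1] [648.3 111.4] tray [ 62.7 -18.1]
top blob 131 [278.8 182.2] [582.5  87.4] tray [-6.8 -9.3]
top blob 94 [333.3 183.5] [574.1 -75.7] tray [ -88.9 -150.5]
top blob 141 [292.8 196.5] [537.9  46. ] tray [-65.4 -25.7]
side blob 81 [313.1 183.5] [575.  -74.8] tray [ -87.7 -150.1]
side blob 57 [252.1 213.2] [722.5  84.1] tray [116.2 -76.2]
side blob 123 [315.3 214.9] [537.7  48.3] tray [-64.5 -23.6]
side blob 134 [297.  223.3] [582.3  90.6] tray [-5.5 -6.3]
side blob 135 [273.1 225.8] [647.3 114.8] tray [ 63.4 -14.5]
```

View pics/crop.png

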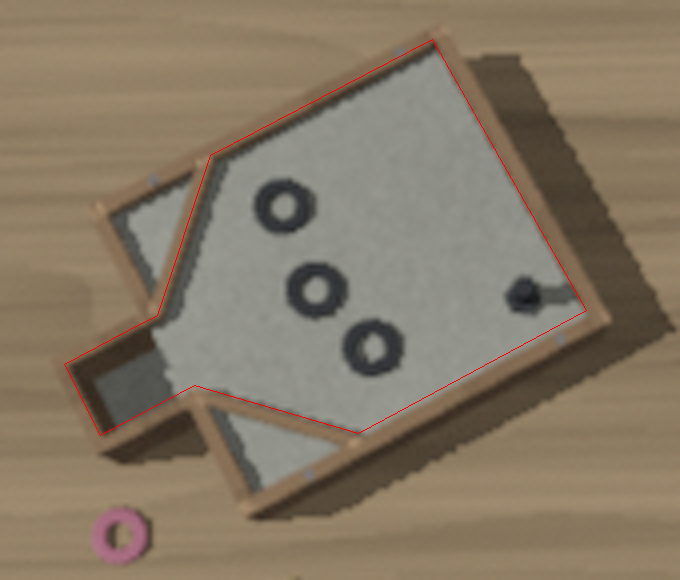

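Overlay now matches the rims. In the tray frame, the washers are at about (63,-16), (-6,-8) and (-65,-25), and the bolt at (-88,-150). Plan: hold the fingers about 24 mm apart as a cradle and push along tray +y, one washer at a time. First I go above the spot behind the middle washer.

```bash
cat > st.py <<'E'
from h import *
import json,sys
p=json.load(open("tray.json"));c,s=np.cos(p[2]),np.sin(p[2]);R=np.array([[c,-s],[s,c]])
o=env.observe();x=np.array(o["tcp_pos"]);E=np.array(o["eef_rot"])
print("clock",o["clock"],"tray xy",np.round(R.T@(x[:2]-p[:2]),1),"z",round(x[2],1),"gap",o["finger_gap"],"F",np.round(o["ft_force"],1),"yaw err",np.round(np.arctan2(E[1,0],E[0,0])-p[2]-np.pi/2,3),"tilt",np.round(E[:2,2],3))
if len(sys.argv)>1:
    t=env.capture("top")
    g=cv2.cvtColor(t["pixels"],cv2.COLOR_BGR2GRAY);m=np.zeros_like(g)
    pl=[(-115,-173),(115,-173),(115,13),(25,103),(-25,103),(-115,13)]
    cv2.fillPoly(m,[np.int32([w2p(t,[*(R@np.array(a)+p[:2]),72]) for a in pl])],255)
    n,l,q,ce=cv2.connectedComponentsWithStats(((g<95)&(m>0)).astype(np.uint8))
    for k in range(1,n):
        if q[k,4]>25: print("blob",q[k,4],np.round(R.T@(p2w(t,*ce[k],76)[:2]-p[:2]),1))
    cv2.imwrite(sys.argv[1],np.hstack([cv2.resize(a[y:y+145,x0:x0+130],None,fx=3,fy=4) for a,y,x0 in((t["pixels"],110,210),(env.capture("side")["pixels"],170,235))]))
E
python3 -m handwheel '[[-0.524,-0.270,0.08,0,0,0.645,-0.43],[-0.524,-0.270,0.08,0,0,0.645,-0.43],[-0.524,-0.270,0.08,0,0,0.645,-0.43],[-0.524,-0.270,0.08,0,0,0.645,-0.43],[-0.524,-0.270,0.08,0,0,0.645,-0.43],[-0.524,-0.270,0.08,0,0,0.645,-0.43],[-0.524,-0.270,0.08,0,0,0.645,-0.43],[-0.524,-0.270,0.08,0,0,0.645,-0.43],[-0.524,-0.270,0.08,0,0,0.645,-0.43],[-0.524,-0.270,0.08,0,0,0.645,-0.43],[-0.524,-0.270,0.08,0,0,0.645,-0.43],[-0.524,-0.270,0.08,0,0,0.645,-0.43],[-0.524,-0.270,0.08,0,0,0.645,-0.43],[-0.524,-0.270,0.08,0,0,0.645,-0.43]]'; python3 st.py
```

```text
clock: 2.95
tcp_pos: [603.9, 48.0, 151.7]
eef_rot: [[-0.46, 0.888, 0.0], [0.888, 0.46, 0.0], [0.0, 0.0, -1.0]]
ft_force: [-0.5, -0.3, 0.6]
finger_gap: 24.1
grip_force: 0.0
clock 2.95 tray xy [ -5.8 -54.1] z 151.7 gap 24.058703419658453 F [-0.5 -0.3  0.6] yaw err 0.002 tilt [0. 0.]
```

```bash
python3 -m handwheel '[[0,0,0.05,0,0,0,-0.43],[0,0,0.07,0,0,0,-0.43],[0,0,0.079,0,0,0,-0.43],[0,0,0.079,0,0,0,-0.43],[0.01,0,0.079,0,0,0,-0.43],[0.02,0,0.079,0,0,0,-0.43],[0.03,0,0.079,0,0,0,-0.43],[0.04,0.001,0.079,0,0,0,-0.43],[0.05,0.002,0.079,0,0,0,-0.43],[0.06,0.003,0.079,0,0,0,-0.43],[0.07,0.004,0.079,0,0,0,-0.43],[0.08,0.005,0.079,0,0,0,-0.43],[0.09,0.006,0.079,0,0,0,-0.43],[0.10,0.006,0.079,0,0,0,-0.43],[0.11,0.006,0.079,0,0,0,-0.43],[0.12,0.006,0.079,0,0,0,-0.43]]'; python3 st.py pics/b1.png
```

```text
clock: 4.95
tcp_pos: [554.5, 156.9, 72.3]
eef_rot: [[-0.458, 0.889, -0.0], [0.889, 0.458, 0.0], [0.0, -0.0, -1.0]]
ft_force: [0.7, -1.3, 0.7]
finger_gap: 24.1
grip_force: 0.9
clock 4.95 tray xy [ 0.1 65.3] z 72.3 gap 24.146036495913354 F [ 0.7 -1.3  0.7] yaw err 0.001 tilt [-0.  0.]
blob 843 [27.  59.4]
blob 119 [ 62.7 -17.7]
blob 98 [ -84.5 -143. ]
blob 193 [-62.8 -23.4]
```

View pics/b1.png

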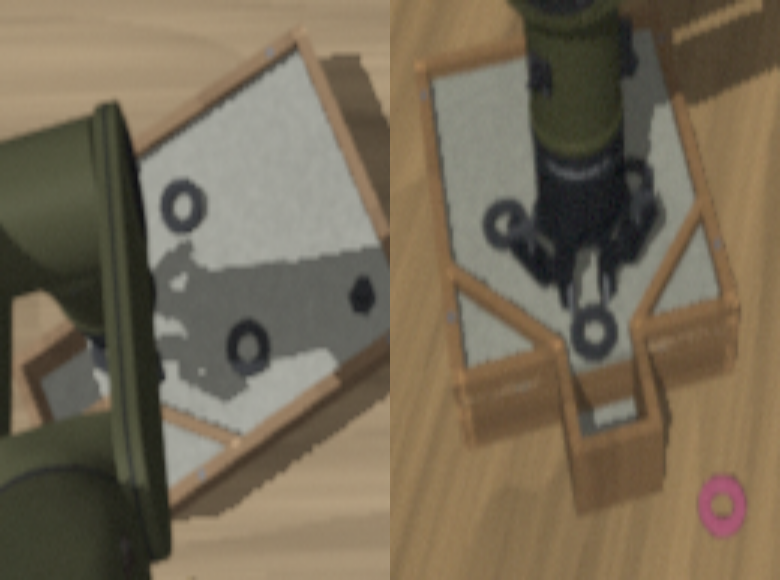

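The side half shows the washer at crop (595,333), held between the fingers right in front of the gate; the other two and the bolt haven't moved. I push on and over the edge, then back off and rise.

```bash
python3 -m handwheel '[[0.008,0,0,0,0,0,-0.43],[0.016,0,0,0,0,0,-0.43],[0.022,0,0,0,0,0,-0.43],[0.026,0,0,0,0,0,-0.43],[0.029,0,0,0,0,0,-0.43],[0.029,0,0,0,0,0,-0.43],[0.029,0,0,0,0,0,-0.43],[0.01,0,0,0,0,0,-0.43],[-0.02,0,0,0,0,0,-0.43],[-0.02,0,-0.04,0,0,0,-0.43],[-0.05,0,-0.08,0,0,0,-0.43],[-0.10,0,-0.08,0,0,0,-0.43],[-0.136,0.05,-0.08,0,0,0,-0.43],[-0.136,0.063,-0.08,0,0,0,-0.43],[-0.136,0.063,-0.08,0,0,0,-0.43]]'; python3 st.py pics/b2.png
```

```text
clock: 6.92
tcp_pos: [673.6, 63.4, 151.5]
eef_rot: [[-0.458, 0.889, -0.001], [0.889, 0.458, 0.0], [0.001, -0.001, -1.0]]
ft_force: [-0.7, 0.4, 0.1]
finger_gap: 23.9
grip_force: 0.0
clock 6.925 tray xy [ 63.3 -72.3] z 151.5 gap 23.910461721495658 F [-0.7  0.4  0.1] yaw err 0.0 tilt [-0.001  0.   ]
blob 3357 [ 6.5 -4.3]
blob 57 [ -86.1 -144.2]
```

View pics/b2.png

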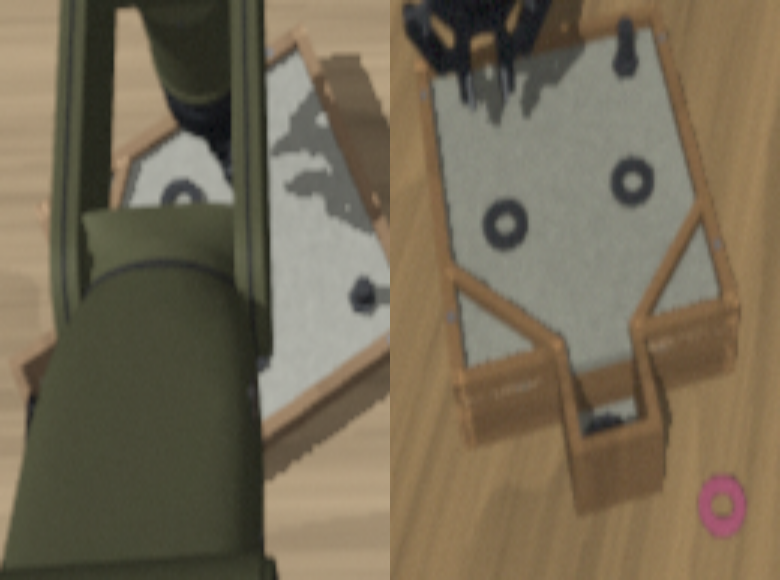

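The first washer lies in the slot (dark at crop (605,425)); the others are still at (505,225) and (632,182). Next, the one at tray x +63.

```bash
python3 -m handwheel '[[0,0,0.05,0,0,0,-0.43],[0,0,0.078,0,0,0,-0.43],[0,0,0.079,0,0,0,-0.43],[0.01,0,0.079,0,0,0,-0.43],[0.02,0,0.079,0,0,0,-0.43],[0.03,0,0.079,0,0,0,-0.43],[0.038,-0.004,0.079,0,0,0,-0.43],[0.046,-0.008,0.079,0,0,0,-0.43],[0.055,-0.013,0.079,0,0,0,-0.43],[0.064,-0.018,0.079,0,0,0,-0.43],[0.073,-0.023,0.079,0,0,0,-0.43],[0.082,-0.028,0.079,0,0,0,-0.43],[0.091,-0.034,0.079,0,0,0,-0.43],[0.10,-0.040,0.079,0,0,0,-0.43],[0.109,-0.045,0.079,0,0,0,-0.43],[0.118,-0.051,0.079,0,0,0,-0.43],[0.126,-0.056,0.079,0,0,0,-0.43],[0.132,-0.060,0.079,0,0,0,-0.43],[0.136,-0.062,0.079,0,0,0,-0.43]]'; python3 st.py pics/a1.png
```

```text
clock: 9.4
tcp_pos: [555.3, 156.9, 73.3]
eef_rot: [[-0.458, 0.889, -0.0], [0.889, 0.458, -0.0], [-0.0, -0.0, -1.0]]
ft_force: [0.4, -0.2, -0.4]
finger_gap: 24.2
grip_force: 0.3
clock 9.4 tray xy [ 0.8 65. ] z 73.3 gap 24.178550096348538 F [ 0.4 -0.2 -0.4] yaw err 0.001 tilt [-0. -0.]
blob 830 [26.7 60. ]
blob 95 [ -84.6 -143. ]
blob 190 [-63.3 -23.7]
```

View pics/a1.png

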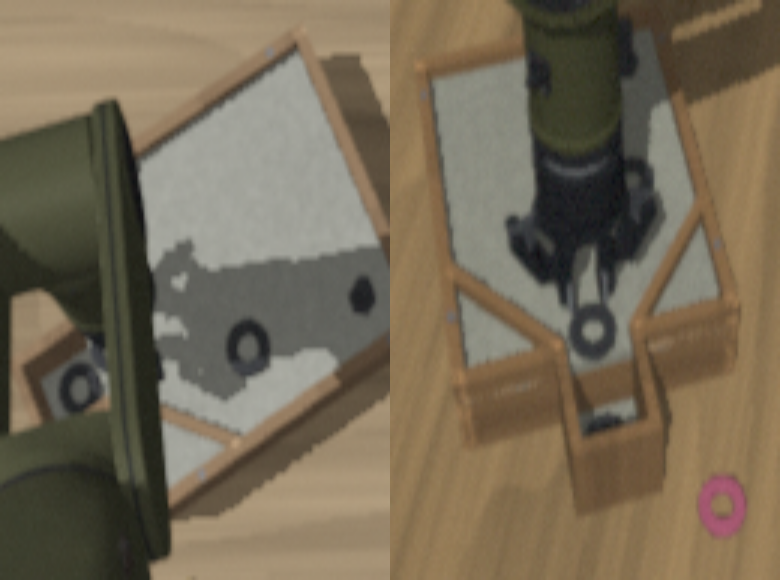

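The second washer sits at the gate, crop (592,332), with the first flat in the slot at (80,387). Same finish, then over behind the third.

```bash
python3 -m handwheel '[[0.008,0,0,0,0,0,-0.43],[0.016,0,0,0,0,0,-0.43],[0.022,0,0,0,0,0,-0.43],[0.026,0,0,0,0,0,-0.43],[0.029,0,0,0,0,0,-0.43],[0.029,0,0,0,0,0,-0.43],[0.029,0,0,0,0,0,-0.43],[0.01,0,0,0,0,0,-0.43],[-0.02,0,0,0,0,0,-0.43],[-0.02,0,-0.04,0,0,0,-0.43],[-0.05,0,-0.08,0,0,0,-0.43],[-0.10,-0.03,-0.08,0,0,0,-0.43],[-0.139,-0.06,-0.08,0,0,0,-0.43],[-0.139,-0.065,-0.08,0,0,0,-0.43],[-0.139,-0.065,-0.08,0,0,0,-0.43]]'; python3 st.py pics/a2.png
```

```text
clock: 11.38
tcp_pos: [561.5, 2.5, 153.3]
eef_rot: [[-0.456, 0.89, -0.0], [0.89, 0.456, 0.0], [0.0, 0.0, -1.0]]
ft_force: [-0.9, 0.9, -0.8]
finger_gap: 24.4
grip_force: 0.0
clock 11.375 tray xy [-64.3 -75.1] z 153.3 gap 24.385004978604428 F [-0.9  0.9 -0.8] yaw err -0.001 tilt [-0.  0.]
blob 3836 [ 16.1 -71.9]
blob 128 [-65.7 -25.7]
```

View pics/a2.png

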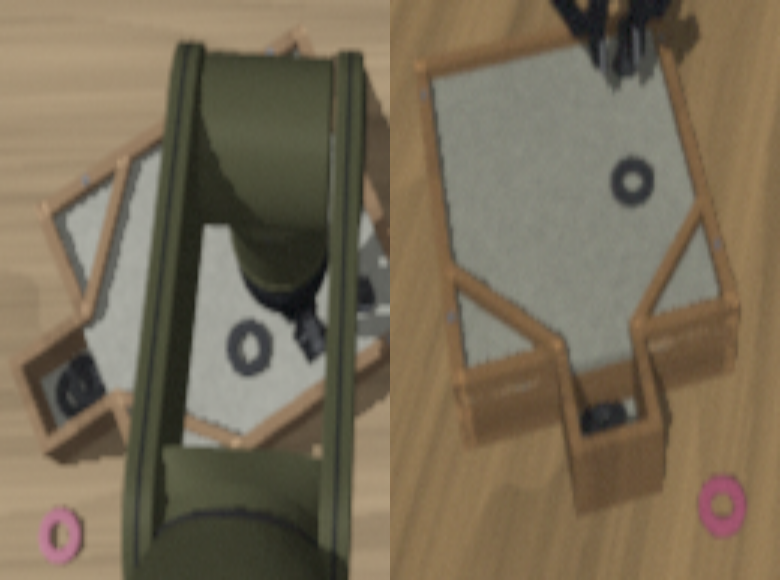

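Two washers are in the slot (crop (80,385)); the third is at tray (-65,-25). Pushing it now.

```bash
python3 -m handwheel '[[0,0,0.05,0,0,0,-0.43],[0,0,0.079,0,0,0,-0.43],[0,0,0.0805,0,0,0,-0.43],[0.01,0,0.0805,0,0,0,-0.43],[0.02,0,0.0805,0,0,0,-0.43],[0.026,0,0.0805,0,0,0,-0.43],[0.036,0.005,0.0805,0,0,0,-0.43],[0.046,0.010,0.0805,0,0,0,-0.43],[0.056,0.016,0.0805,0,0,0,-0.43],[0.066,0.022,0.0805,0,0,0,-0.43],[0.076,0.028,0.0805,0,0,0,-0.43],[0.086,0.034,0.0805,0,0,0,-0.43],[0.096,0.040,0.0805,0,0,0,-0.43],[0.106,0.046,0.0805,0,0,0,-0.43],[0.116,0.052,0.0805,0,0,0,-0.43],[0.125,0.058,0.0805,0,0,0,-0.43],[0.132,0.062,0.0805,0,0,0,-0.43],[0.140,0.064,0.0805,0,0,0,-0.43]]'; python3 st.py pics/c1.png
```

```text
clock: 13.72
tcp_pos: [554.6, 157.7, 72.8]
eef_rot: [[-0.458, 0.889, 0.0], [0.889, 0.458, 0.0], [-0.0, 0.0, -1.0]]
ft_force: [-0.6, -1.0, 1.5]
finger_gap: 24.0
grip_force: 0.4
clock 13.725 tray xy [ 0.6 66. ] z 72.8 gap 24.00412847096986 F [-0.6 -1.   1.5] yaw err 0.001 tilt [0. 0.]
blob 826 [26.8 60. ]
blob 99 [ -84.7 -143.2]
```

View pics/c1.png

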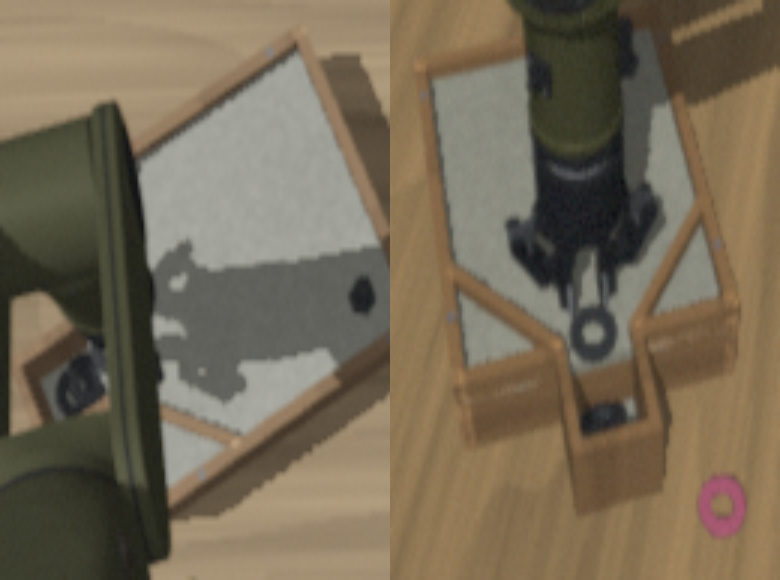

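The third washer is at the gate, crop (593,334). I push it over the edge, then retreat up and to the back-right of the tray.

```bash
python3 -m handwheel '[[0.008,0,0,0,0,0,-0.43],[0.016,0,0,0,0,0,-0.43],[0.022,0,0,0,0,0,-0.43],[0.026,0,0,0,0,0,-0.43],[0.029,0,0,0,0,0,-0.43],[0.029,0,0,0,0,0,-0.43],[0.029,0,0,0,0,0,-0.43],[0.01,0,0,0,0,0,-0.43],[-0.02,0,0,0,0,0,-0.43],[-0.02,0,-0.04,0,0,0,-0.43],[-0.05,0,-0.08,0,0,0,-0.43],[-0.10,0.03,-0.1,0,0,0,-0.43],[-0.136,0.06,-0.12,0,0,0,-0.43],[-0.136,0.063,-0.12,0,0,0,-0.43],[-0.136,0.063,-0.12,0,0,0,-0.43],[-0.136,0.063,-0.12,0,0,0,-0.43],[-0.136,0.063,-0.12,0,0,0,-0.43]]'; python3 st.py pics/c2.png
```

```text
clock: 15.95
tcp_pos: [671.4, 65.6, 192.2]
eef_rot: [[-0.459, 0.888, -0.002], [0.888, 0.459, -0.0], [0.001, -0.002, -1.0]]
ft_force: [0.2, 0.1, -0.2]
finger_gap: 24.4
grip_force: 0.0
clock 15.95 tray xy [ 62.3 -69.3] z 192.2 gap 24.364517147386664 F [ 0.2  0.1 -0.2] yaw err 0.002 tilt [-0.002 -0.   ]
blob 3085 [ 4.7 -0.3]
blob 57 [ -86.1 -144.2]
```

View pics/c2.png

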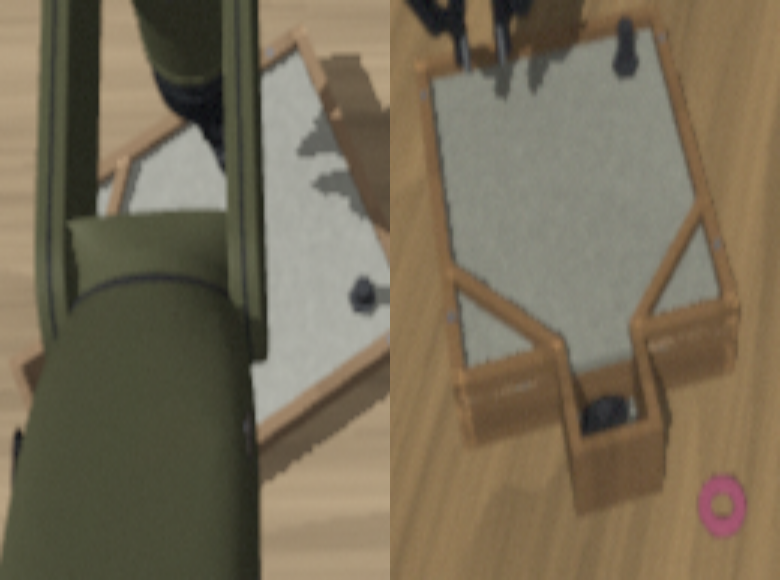

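The deck is empty apart from the standing bolt at crop (625,50). All three washers are down in the slot at about (605,410), and the arm touches nothing.

```bash
python3 -c "
from cell import env
print(env.sign_off())"
```

```text
the job is handed in; nothing more can be done
None
```

I pushed the three steel washers through the gate one at a time and all lie in the slot; the bolt still stands, the glue bottle and clamp were never approached, and I handed the job in at about 16 s.

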